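Make up two blind-repair kits

ROBOT

A 6-joint arm with a two-finger parallel gripper is mounted at the origin on the work surface. World frame = base frame: x ahead of the robot, y to its left, z up, the work surface at z = 0. Lengths are in mm, angles in rad, forces in N, time in s.
With the tool pointing down it reaches from about 275 to 825 mm from the base axis. Payload 5.2 kg.
Tool frame: the origin (TCP) lies at the very end of the fingers, on their centre line; the grasp point (between the pads) lies 19 mm behind it; z points along the fingers, y is the direction in which the jaws open and shut (so a half turn about z gives the same grasp; the last joint's range is limited). The gripper opens to 93 mm and grips with 3 to 60 N. Pads are 15 mm wide; open, the fingers measure 128 mm over their backs; the gripper's body (75 mm by 188 mm) begins 65 mm behind the grasp point.
Start: joints at [-1.318, 0.259, 1.535, -0, 1.348, -0.203], TCP at [242.12, -493.845, 218.653] pointing down, gripper open.
Joint ranges: [-3.14, 3.14], [-0.91, 2.08], [0.19, 2.58], [-1.22, 4.36], [0.22, 2.71], [-3.12, 3.12]. Speed limits (rad/s): [2.57, 2.57, 3.14, 3.14, 3.14, 3.14].

INTERFACE

Orientations are given as [roll, pitch, yaw] about the fixed x, y, z axes, in that order (R = Rz(yaw) Ry(pitch) Rx(roll)).
In Python, from bench import robot gives the robot as it stands. The module is installed in compiled form; this text tells all that it offers. Calls block until the motion is done:
- robot.move_ptp(position, orientation): joint-space move of the TCP to a pose.
- robot.move_linear(position, ori=None, speed=150, f_stop=None): straight line of the TCP; ori=None keeps the orientation; speed is the mean speed in mm/s. With f_stop (N) it stops when the force on the tool has changed by that much, and returns True; else False.
- robot.move_j(angles): joint-space move.
- robot.move_gripper(opening): opening from 0.0 (shut) to 1.0 (fully open); the grip force is fixed at half the most; returns when the fingers have stopped.
- robot.sleep(seconds).
- robot.inverse_kinematics(position, orientation): joint angles nearest the present ones, or None.
- robot.get_image(name): name is "scene" or "top" or "wrist"; returns a dict with "img" (480x640x3 uint8, blue, green, red), "fovy" (degrees; the focal length in pixels is half the picture's height over the tangent of half this angle, whatever the lens; pixels are square), "cx", "cy" (the principal point, pixels), "eye" and "orientation" of the camera in the world. Camera axes: x right, y down, z forward; pixel columns grow to the right and rows downward; lengths in mm; the calibration is good to about 2 mm. A picture is of the moment at which its call begins. There is no depth.
A pose or a line that the arm cannot do raises robot.MotionError and nothing moves.
- robot.hand_in(): hands the job in, once; it reports no verdict.
Readings, each from a call of its own:
- robot.current_t(): time.
- robot.current_qpos(): joint angles.
- robot.current_joint_vel(): joint speeds.
- robot.current_joint_efforts(): joint torques, N m.
- robot.current_tcp_pos(): TCP position.
- robot.current_eef_rot(): TCP orientation.
- robot.current_contact_force(): force on the tool from outside, world axes, zero at the start.
- robot.current_ft_torque(): the same for the moment, N m.
- robot.current_gripper_width(): opening from 0.0 (shut) to 1.0 (fully open).
Only numpy, scipy, OpenCV 4.12 (cv2) and the standard library are available. Lean on these libraries where they do the work, as an engineer would, in place of code of your own. Each camera call takes 0.05 s, during which the arm holds its last target.

TASK

Make up the two repair kits for the balcony blinds. Blue tray: seat the aluminium hub flange down on the spigot, fully home, then seat the orange pulley flange down on the spigot on top of the hub, and stand the screw jar upright in the tray's empty bay. Yellow tray: seat the black end cap flange down on the spigot, fully home, and lay the spring clamp flat in the empty bay.

Things in the scene. Friction and masses are not known exactly. Their poses are not given: they have to be found in the camera images.
- blue_tray: Blue kit tray, fixed, 186 x 116 mm, 5 mm floor, walls and divider 12 mm high. Origin: on the spigot's axis at table level, z up. Spigot compartment from x -42 to +45 mm; beyond it along the tray's +x the empty bay, 90 (x) by 110 mm inside, centre 93 mm from the origin. Spigot: steel post, 16 mm diameter, straight to 67 mm above the table, then a cone to 6 mm diameter at 77 mm.
- yellow_tray: Yellow kit tray, fixed, 186 x 116 mm, 5 mm floor, walls and divider 12 mm high. Origin: on the spigot's axis at table level, z up. Spigot compartment from x -42 to +45 mm; beyond it along the tray's +x the empty bay, 90 (x) by 110 mm inside, centre 93 mm from the origin. Spigot: steel post, 16 mm diameter, straight to 25 mm above the table, then a cone to 6 mm diameter at 33 mm.
- hub_mid (a point): Aluminium flanged hub, silvery, round, with an open bore: flange 60 mm in diameter and 6 mm thick at the bottom, above it a barrel 36 mm in diameter; 40 mm high in all; a plain 22 mm hole right through. Starts flange down. The point is on its axis half-way up (20 mm above the flange face), z up.
- pulley_mid (a point): Orange plastic flanged pulley, round, with an open bore: flange 56 mm in diameter and 6 mm thick at the bottom, above it a barrel 40 mm in diameter; 36 mm high in all; a plain 22 mm hole right through. Starts flange down. The point is on its axis half-way up (18 mm above the flange face), z up.
- cap_mid (a point): Black plastic flanged end cap, round, closed on top: flange 60 mm in diameter and 6 mm thick at the bottom, above it a barrel 36 mm in diameter; 40 mm high in all; a 22 mm bore 34 mm deep, open below. Starts flange down. The point is on its axis half-way up (20 mm above the flange face), z up.
- jar_mid (a point): Closed round screw jar, white plastic with a green lid, 40 mm in diameter, 50 mm high, standing. The point is on its axis half-way up (25 mm), z up.
- clamp_mid (a point): Small steel spring clamp with red jaw and handle tips, lying flat; 76 mm long along its x axis (jaws to +x, closed), at its widest (handle ends) 40 mm; round pivot in the middle, 22 mm in diameter and 20 mm high, where it is best gripped across y. The point is at the pivot's centre, 10 mm above the table, z up.
Things that resemble listed ones, but are neither listed nor needed, are in the scene too. Of the things shaped like the part that bears hub_mid, the aluminium one is meant.

How it is judged (in metres and radians):
At the end, for the whole second after the job is handed in: Blue tray: hub home on the spigot, pulley home on it on the same spigot, jar upright on the bay floor; yellow tray: cap home on the spigot, clamp flat on the bay floor. Axes within 8 mm of the spigot, heights within 4 mm (bays 5 mm), upright; all at rest (horizontal distance between each of hub_mid, pulley_mid and blue_tray below 0.008 m and z of hub_mid in the frame of blue_tray between 0.021 and 0.029 m and angle between each of hub_mid, pulley_mid, cap_mid, jar_mid's own z axis and vertical below 0.12 rad and z of pulley_mid in the frame of blue_tray between 0.059 and 0.067 m and horizontal distance between cap_mid and yellow_tray below 0.008 m and z of cap_mid in the frame of yellow_tray between 0.021 and 0.029 m and x of jar_mid in the frame of blue_tray between 0.065 and 0.121 m and y of jar_mid in the frame of blue_tray between -0.038 and 0.038 m and z of jar_mid in the frame of blue_tray between 0.025 and 0.035 m and x of clamp_mid in the frame of yellow_tray between 0.058 and 0.128 m and y of clamp_mid in the frame of yellow_tray between -0.045 and 0.045 m and z of clamp_mid in the frame of yellow_tray between 0.01 and 0.02 m and (angle between clamp_mid's own z axis and vertical below 0.12 rad or angle between clamp_mid's own z axis and vertical above 3.02 rad) and linear speed of each of hub, pulley, cap, jar, clamp below 0.02 m/s); the robot touches nothing.
It also fails if it takes over 128 s, if anything falls off the work surface, if the arm or the gripper's body presses on something with over 40 N, if the wrist force passes 120 N, or if a joint passes its speed limit or range.

## Working session

There is one attempt and no reset: what is moved stays moved. The work goes in short steps, each a Python script; the robot and the scene stay as the last script left them, time stands still between calls to the robot, and variables do not carry over. Pictures are saved under pics/ and viewed, and the job is handed in when it is done.

```bash
mkdir -p pics; ls
python3 - <<'E'
from bench import robot
import cv2
for n in ["scene","top","wrist"]:
    d=robot.get_image(n); cv2.imwrite(f"pics/{n}0.png",d["img"])
    print(n,{k:v for k,v in d.items() if k!="img"})
print(robot.current_t(),robot.current_eef_rot(),robot.current_tcp_pos())
E
```

```text
pics
scene {'fovy': 50.533753611189866, 'cx': 326.80945355013534, 'cy': 236.60540543713344, 'eye': array([1016.64950016,  223.49999665,  816.1820049 ]), 'orientation': array([-2.54710157, -0.01048315,  2.03507692])}
top {'fovy': 52.481082574658174, 'cx': 321.9886163333322, 'cy': 251.31899156417495, 'eye': array([ 404.77609673,   -9.7313501 , 1065.57244435]), 'orientation': array([-3.01847705,  0.01866012, -1.57082423])}
wrist {'fovy': 60.64953426584012, 'cx': 316.9145272091841, 'cy': 240.3065091438656, 'eye': array([ 316.06606714, -457.91408315,  384.62689578]), 'orientation': array([ 2.84726887e+00,  1.35827469e-03, -1.11462580e+00])}
0.15 [-3.14023830e+00 -2.48952321e-04  4.55795602e-01] [ 241.99874556 -493.44801212  218.03222537]
```

View pics/top0.png

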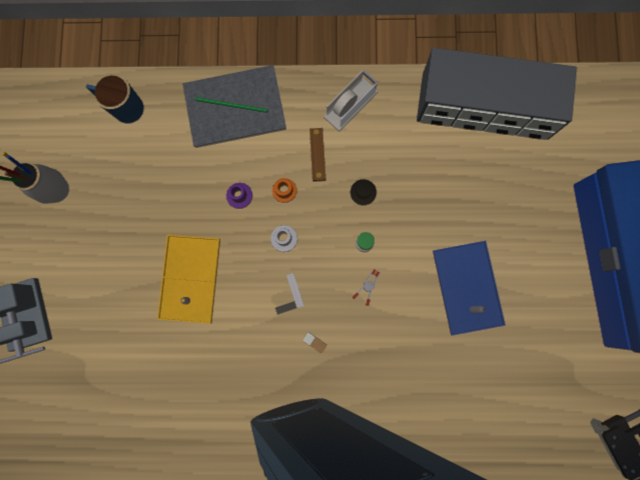

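View pics/scene0.png

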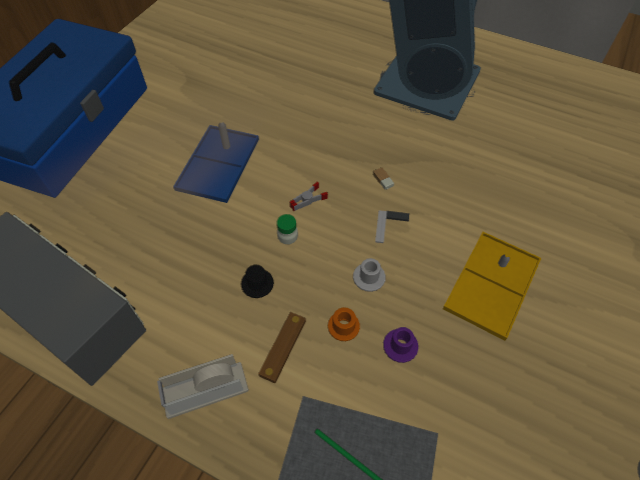

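View pics/wrist0.png

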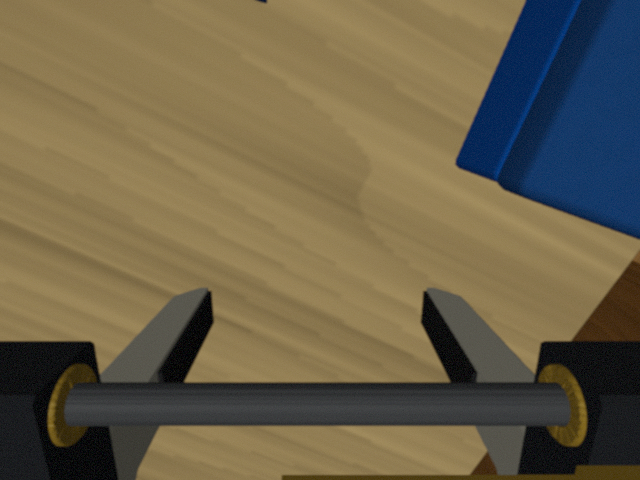

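The top view shows purple decoy (239,195), orange pulley (285,189), silver hub (284,238), black cap (363,191), jar (366,241), clamp (369,287), the yellow tray spigot (185,300) and the blue tray spigot (~476,309). I'll zoom in for accuracy.

```bash
cat > h.py <<'E'
import numpy as np, cv2
from scipy.spatial.transform import Rotation as R
from bench import robot
def cam(d):
    f=240/np.tan(np.radians(d["fovy"]/2)); return f,R.from_euler('xyz',d["orientation"]).as_matrix(),np.array(d["eye"])
def pix2w(d,u,v,z):
    f,M,e=cam(d); r=M@np.array([(u-d["cx"])/f,(v-d["cy"])/f,1]); return e+r*(z-e[2])/r[2]
def w2pix(d,p):
    f,M,e=cam(d); q=M.T@(np.array(p,float)-e); return f*q[0]/q[2]+d["cx"],f*q[1]/q[2]+d["cy"]
E
python3 - <<'E'
import cv2
a=cv2.imread("pics/top0.png")
cv2.imwrite("pics/tA.png",cv2.resize(a[220:350,150:310],None,fx=4.5,fy=4.5,interpolation=2))
cv2.imwrite("pics/tB.png",cv2.resize(a[230:340,340:510],None,fx=4.5,fy=4.5,interpolation=2))
cv2.imwrite("pics/tC.png",cv2.resize(a[165:255,220:390],None,fx=4.5,fy=4.5,interpolation=2))
E
```

```text
(no output)
```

View pics/tA.png

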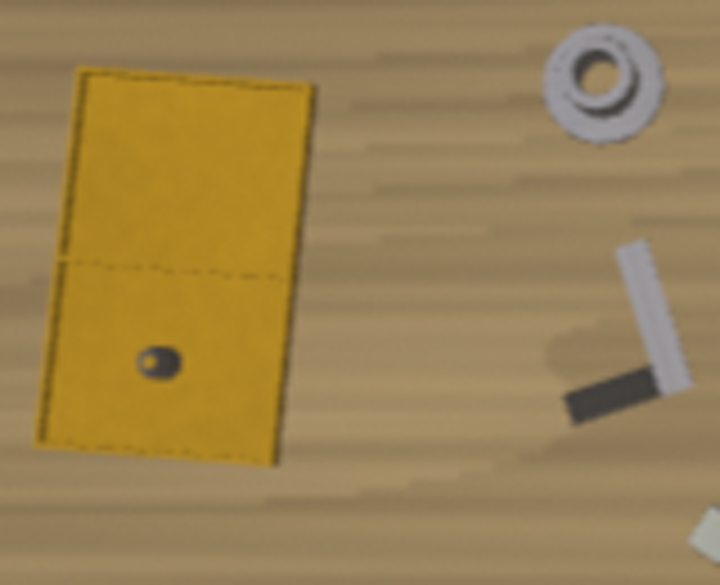

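View pics/tB.png

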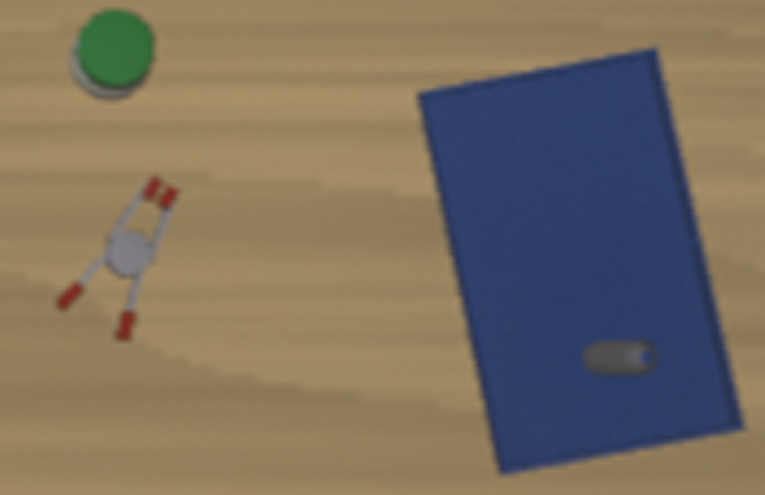

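View pics/tC.png

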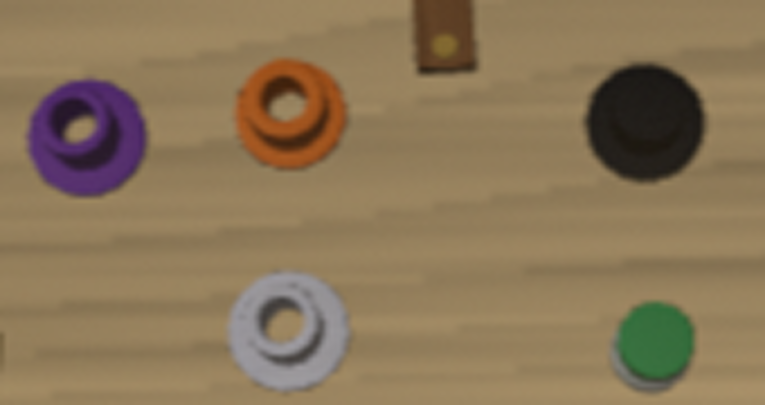

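Run:
```python
import cv2
a=cv2.imread("pics/scene0.png")
cv2.imwrite("pics/sA.png",cv2.resize(a[225:365,320:545],None,fx=3.5,fy=3.5,interpolation=2))
cv2.imwrite("pics/sB.png",cv2.resize(a[115:305,170:350],None,fx=4,fy=4,interpolation=2)[:760])
```

```text
(no output)
```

View pics/sA.png

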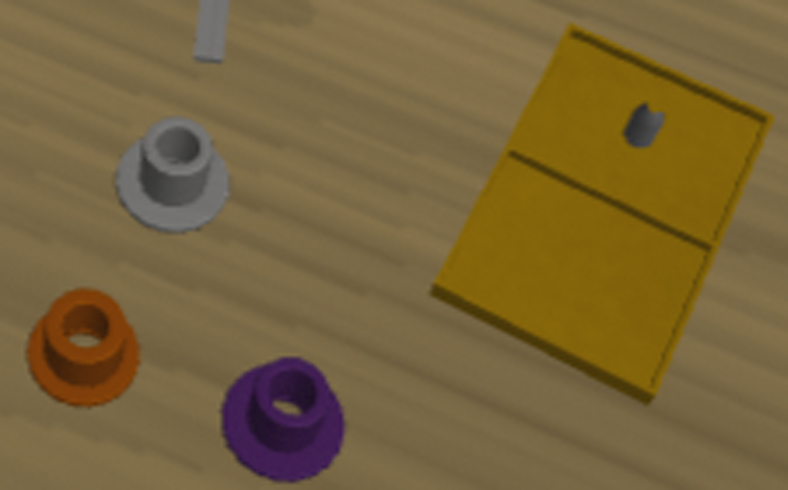

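View pics/sB.png

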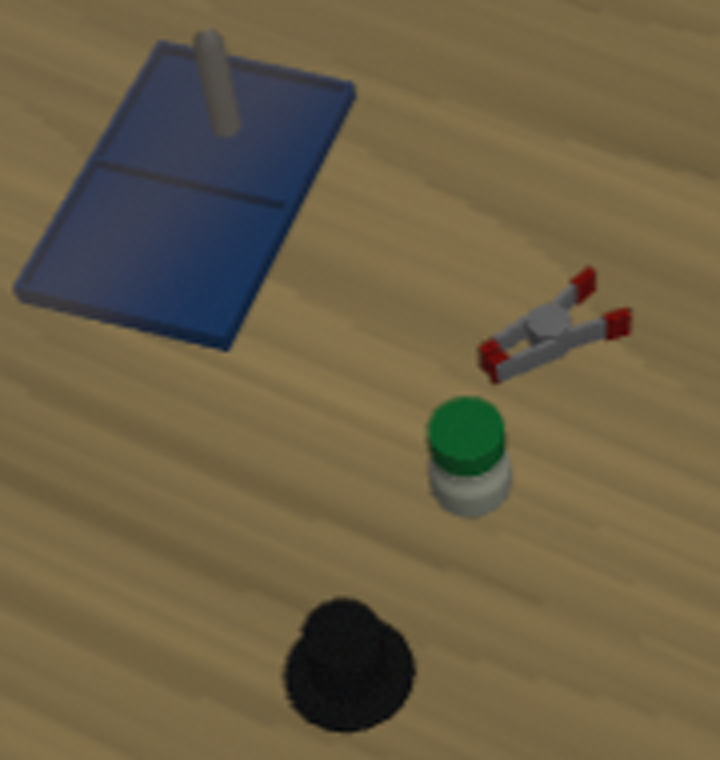

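Run:
```python
from h import *
t=robot.get_image("top"); s=robot.get_image("scene")
def T(c,u,v,z):
    ox,oy={'A':(150,220),'B':(340,230),'C':(220,165)}[c]; p=pix2w(t,(u+.5)/4.5-.5+ox,(v+.5)/4.5-.5+oy,z); return p[:2].round(1)
def S(c,u,v,z):
    ox,oy,k={'A':(320,225,3.5),'B':(170,115,4)}[c]; p=pix2w(s,(u+.5)/k-.5+ox,(v+.5)/k-.5+oy,z); return p[:2].round(1)
print("hub",T('C',289,331,6),T('C',289,325,40),T('A',604,84,6),S('A',172,178,6),S('A',177,147,40))
print("pul",T('C',291,114,6),T('C',289,105,36),S('A',84,350,6),S('A',86,320,36))
print("cap",T('C',645,123,6),S('B',349,668,6),S('B',343,632,40))
print("jar",T('C',655,341,50),T('B',116,48,50),S('B',466,430,50))
print("clamp",T('B',130,252,20),S('B',549,322,20))
a=T('B',161,192,10);b=T('B',97,312,10);print(a,b,np.arctan2(*(a-b)[::-1]))
a=S('B',490,362,10);b=S('B',602,303,10);print(a,b,np.arctan2(*(a-b)[::-1]))
print("blue",T('B',647,357,77),S('B',206,36,77))
print("yel",T('A',149,361,33),S('A',646,109,33))
for n,c in dict(blue=([('B',655,49),('B',743,428),('B',503,473),('B',418,93)]),yel=([('A',78,68),('A',316,84),('A',277,465),('A',38,446)])).items():
    P=np.array([T(*q,12) for q in c]); print(n,P.tolist(),P.mean(0))
    if n=="blue": d=(P[0]+P[3]-P[1]-P[2])/2
    else: d=(P[0]+P[1]-P[2]-P[3])/2
    print(np.linalg.norm(d),np.arctan2(d[1],d[0]), P.mean(0)-48*d/np.linalg.norm(d))
for n,c in dict(blue=[('B',18,292),('B',226,350),('B',352,93),('B',158,46)],yel=[('A',434,290),('A',652,400),('A',770,118),('A',570,26)]).items():
    P=np.array([S(*q,12) for q in c]); d=(P[0]+P[1]-P[2]-P[3])/2
    print(n,P.tolist(),np.linalg.norm(d),np.arctan2(d[1],d[0]), P.mean(0)-48*d/np.linalg.norm(d))
```

```text
hub [565.3  94.1] [563.   90.8] [565.1  94.1] [565.   92.8] [566.3  93.2]
pul [674.1  94.2] [670.9  92.3] [673.6  93.6] [671.8  92.6]
cap [668.7 -81. ] [668.6 -83. ] [669.  -81.8]
jar [553.4 -81.7] [553.7 -82.1] [555.1 -82.9]
clamp [459.9 -89.9] [460.2 -90.4]
[ 489.3 -105.9] [431.8 -74.5] -0.4998339917110016
[ 489.1 -108.7] [429.9 -76.1] -0.5033618158340448
blue [ 410.  -314.9] [ 414.1 -312.9]
yel [429.5 305.2] [430.5 300.4]
blue [[558.0, -344.7], [377.0, -378.7], [355.9, -265.1], [536.9, -230.2]] [ 456.95  -304.675]
184.2492944355555 0.1880818688681847 [ 409.79649514 -313.64979692]
yel [[572.8, 351.6], [564.6, 234.4], [380.5, 248.3], [389.5, 363.7]] [476.85 299.5 ]
184.1594146385137 -0.0706497737628189 [428.96974355 302.88836872]
blue [[560.2, -343.0], [543.7, -228.7], [361.9, -264.7], [380.0, -379.5]] 184.59431870997554 0.1976611640933028 [ 414.38462951 -313.40107558]
yel [[567.7, 236.7], [575.8, 350.1], [390.2, 363.2], [380.9, 250.3]] 186.67796468785488 -0.07157462505601767 [430.77289777 303.50764938]
```

Measurements from the two cameras agree to about 2–4 mm. Next I'll use the wrist camera on the blue spigot, then the hub, with the same tool yaw so that any camera bias cancels.

```bash
cat >> h.py <<'E'
pi=np.pi
def down(y): return [pi,0,y]
def shot(n,c="wrist"):
    d=robot.get_image(c); cv2.imwrite(f"pics/{n}.png",d["img"]); return d
def save(n,d):
    import pickle; pickle.dump(d,open(f"pics/{n}.pkl","wb"))
E
python3 - <<'E'
from h import *
robot.move_ptp([375,-321,200],down(.19)); d=shot("w1");save("w1",d)
print(robot.current_t(),robot.current_tcp_pos(),robot.current_eef_rot(),d["eye"],d["orientation"],w2pix(d,[412,-313.5,77]))
robot.move_ptp([527,87,170],down(.19)); d=shot("w2");save("w2",d)
print(robot.current_t(),robot.current_tcp_pos(),robot.current_contact_force(),w2pix(d,[565,93.3,40]))
E
```

```text
1.1833 [ 374.7347276  -322.23050362  200.23316466] [3.14056049e+00 1.09652263e-04 1.89723755e-01] [ 455.76051024 -306.23186621  366.94040096] [ 2.84686541e+00 -1.22127379e-03 -1.37953065e+00] (np.float64(314.74167102885195), np.float64(181.2466301381425))
2.8417 [527.29839398  85.75342046 170.09769813] [-0.32308671  0.76056382 -0.79648941] (np.float64(316.139719109033), np.float64(179.15970485712734))
```

View pics/w1.png

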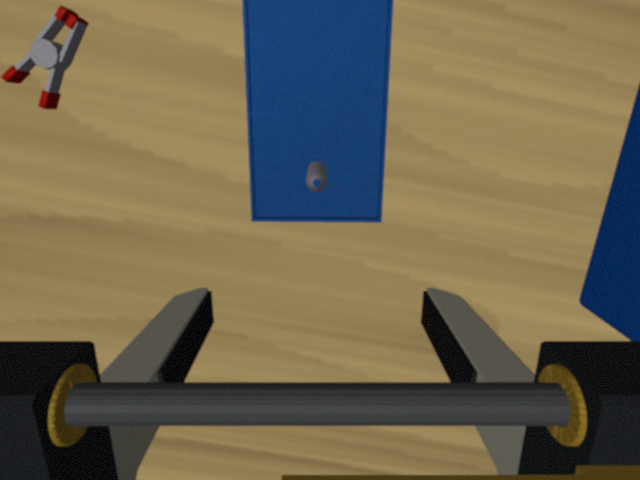

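View pics/w2.png

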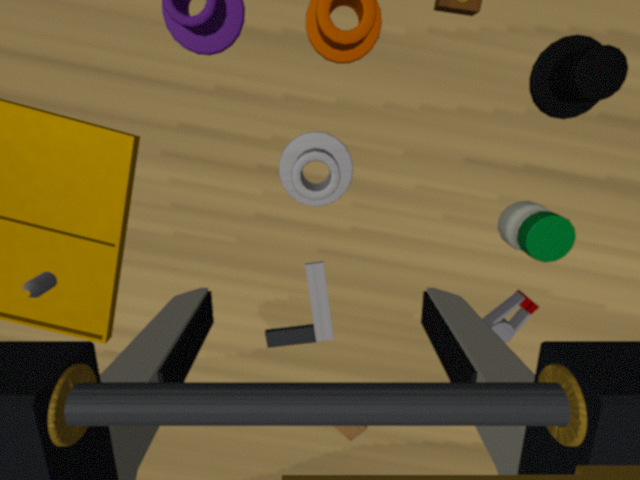

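Run:
```python
import cv2,numpy as np
a=cv2.imread("pics/w1.png")[140:240,237:397]; b=cv2.imread("pics/w2.png")[115:215,237:397]
c=np.vstack([cv2.resize(x,None,fx=5,fy=3*5/3,interpolation=2) for x in(a,b)])
cv2.imwrite("pics/z1.png",cv2.resize(c,None,fx=.6,fy=.6))
b=cv2.imread("pics/w2.png")
cv2.imwrite("pics/z2.png",np.hstack([cv2.resize(b[250:330,0:80],None,fx=5,fy=5,interpolation=2),cv2.resize(b[0:80,300:380],None,fx=5,fy=5,interpolation=2)]))
```

```text
(no output)
```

View pics/z1.png

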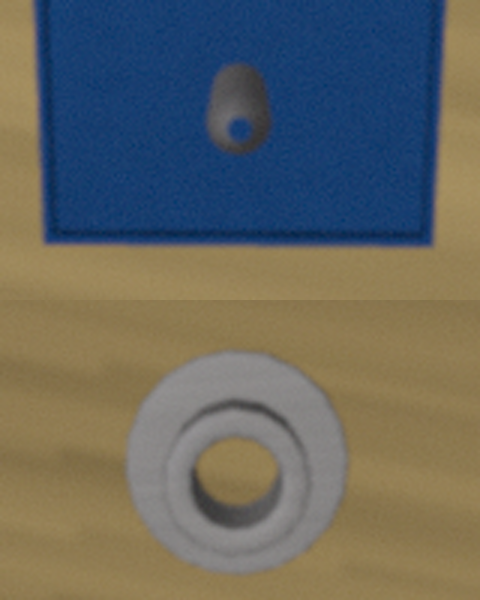

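View pics/z2.png

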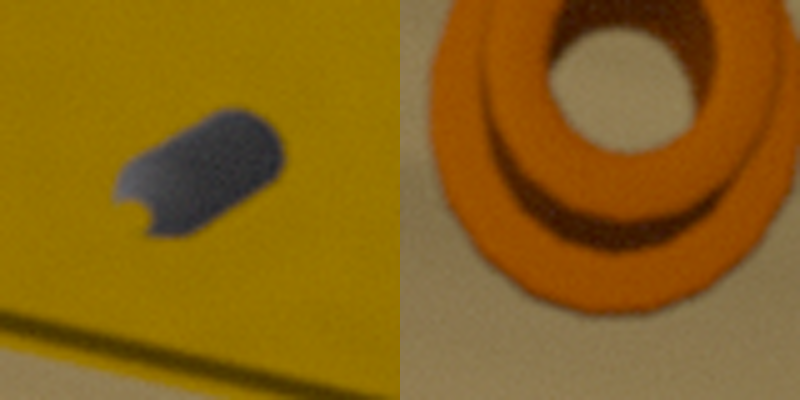

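Run:
```python
from h import *
import pickle
a=pickle.load(open("pics/w1.pkl","rb"));b=pickle.load(open("pics/w2.pkl","rb"))
print("spig",pix2w(a,316.7,182.7,77)[:2]); print("hub",pix2w(b,316,169,6)[:2],pix2w(b,316.3,176.7,40)[:2])
print("yel",pix2w(b,26.6,293.4,33)[:2],"jar",pix2w(b,546,236.5,50)[:2],"cap",pix2w(b,603,71,40)[:2],"clamp",pix2w(b,502,328,20)[:2])
```

```text
spig [ 411.25115509 -315.05623189]
hub [568.02563692  94.03394896] [566.76547866  93.5192138 ]
yel [429.88032529 304.77027174] jar [556.90222994 -78.74351205] cap [672.60988817 -82.40623172] clamp [466.10658709 -88.8308709 ]
```

```bash
cat >> h.py <<'E'
def pick(x,y,z,yaw,pre=None,lift=120):
    robot.move_ptp([x,y,z+60],down(yaw))
    if pre is not None: robot.move_gripper(pre)
    s=robot.move_linear([x,y,z],speed=120,f_stop=15)
    print("down",s,robot.current_tcp_pos().round(1))
    robot.move_gripper(0.0); print("w",robot.current_gripper_width()*93, "t",robot.current_t())
    robot.move_linear([x,y,lift],speed=250)
E
python3 - <<'E'
from h import *
pick(566.5,93.8,10,.19,lift=130)
robot.move_ptp([411.5,-314.5,130],down(.19))
print(robot.current_t(),robot.current_tcp_pos(),robot.current_gripper_width()*93,robot.current_contact_force())
d=shot("w3");save("w3",d); shot("s3","scene")
E
```

```text
down False [567.3  93.8  11.3]
w 34.56709465240753 t 4.9417
7.1833 [ 411.95406508 -313.71347586  129.78081853] 34.561046282033466 [-0.20546007  0.12693389 -1.71281786]
```

View pics/w3.png

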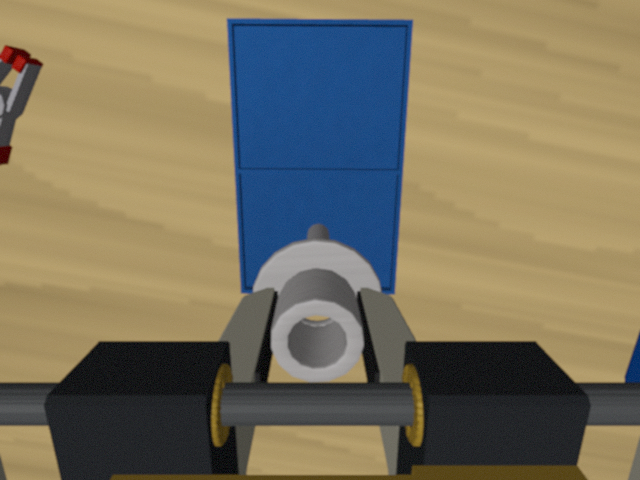

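View pics/s3.png

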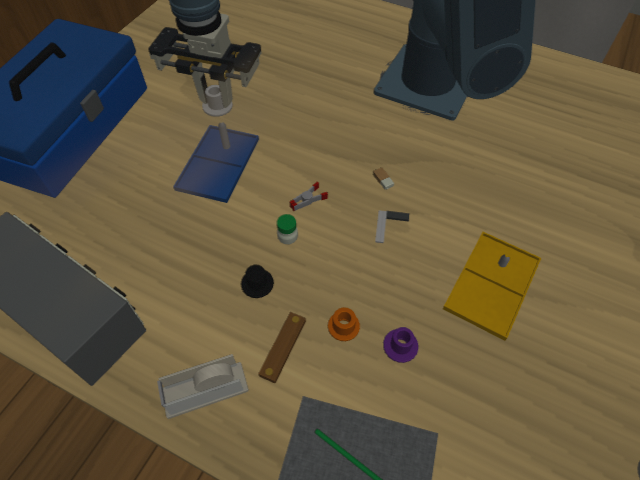

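The hub is held upright between the fingers at (317,340), above the spigot (base at 317,232). Lowering it now.

Run:
```python
from h import *
x,y=411.5,-314.5
s=robot.move_linear([x,y,80],speed=80,f_stop=12); print(s,robot.current_tcp_pos().round(1),robot.current_contact_force().round(1))
if not s:
    s=robot.move_linear([x,y,14],speed=80,f_stop=15); print(s,robot.current_tcp_pos().round(1),robot.current_contact_force().round(1))
print(robot.current_t()); shot("s4","scene"); shot("w4")
```

```text
False [ 411.7 -314.7   80.2] [ 0.3  0.1 -2.4]
True [ 410.9 -313.8   14.5] [0.2 0.6 4.4]
8.85
```

View pics/w4.png

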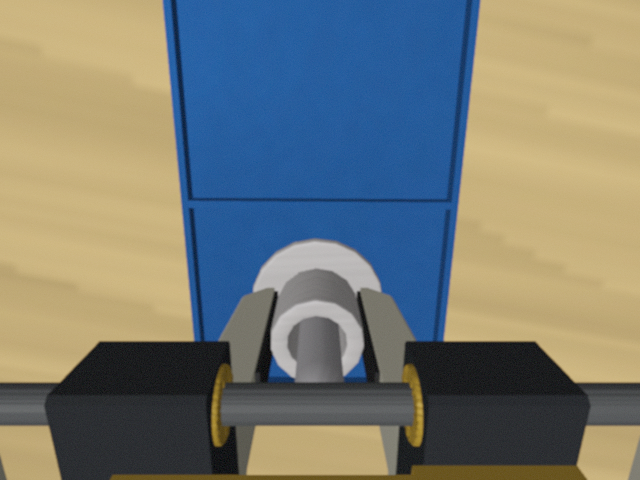

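Hub is home with the spigot through the bore (317,350). Releasing it and going to the pulley.

Run:
```python
from h import *
robot.move_gripper(0.62); p=robot.current_tcp_pos()
robot.move_linear([411.5,-314.5,125],speed=200)
robot.move_ptp([635,86,170],down(.19)); robot.sleep(.1); d=shot("w5");save("w5",d)
print(robot.current_t(),robot.current_tcp_pos(),w2pix(d,[673,93,36]))
a=d["img"]; cv2.imwrite("pics/w5z.png",cv2.resize(a[110:230,237:397],None,fx=5,fy=5,interpolation=2))
```

```text
12.1 [634.99414897  84.59497243 169.94668463] (np.float64(314.78548252579526), np.float64(177.60919790846458))
```

View pics/w5z.png

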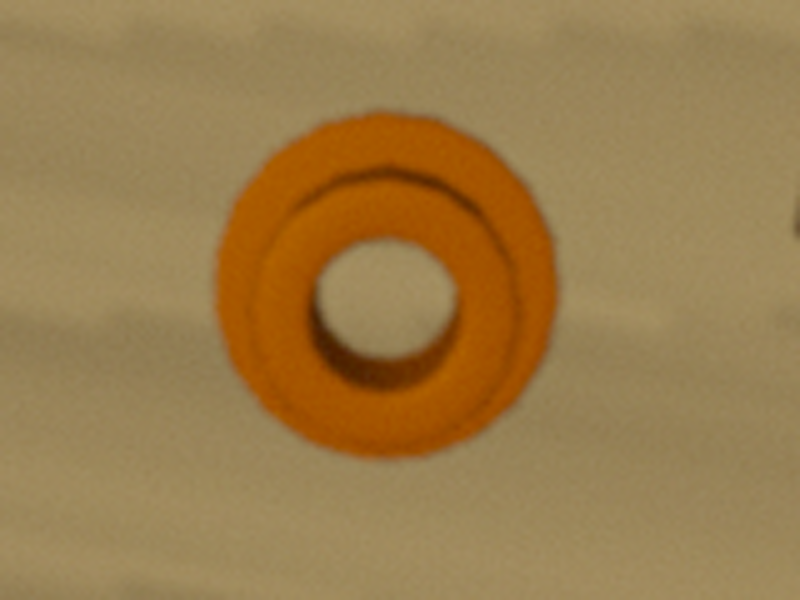

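Run:
```python
from h import *
import pickle
d=pickle.load(open("pics/w5.pkl","rb"))
a=pix2w(d,314.2,167.2,6)[:2];b=pix2w(d,314.1,172.3,36)[:2]; print(a,b)
x,y=(a+b)/2 ; x-=.8
pick(x,y,10,.19,pre=1.0,lift=150)
robot.move_ptp([411.5,-314.5,160],down(.19)); robot.sleep(.1)
print(robot.current_t(),robot.current_tcp_pos(),robot.current_contact_force())
d=shot("w6"); shot("s6","scene")
```

```text
[676.79165117  94.33453403] [676.70379658  94.20908686]
down False [676.3  94.3  10.2]
w 38.801680781294806 t 14.9083
17.4917 [ 412.22759362 -313.93314315  159.95787997] [0.48565071 0.23166407 0.01157902]
```

View pics/w6.png

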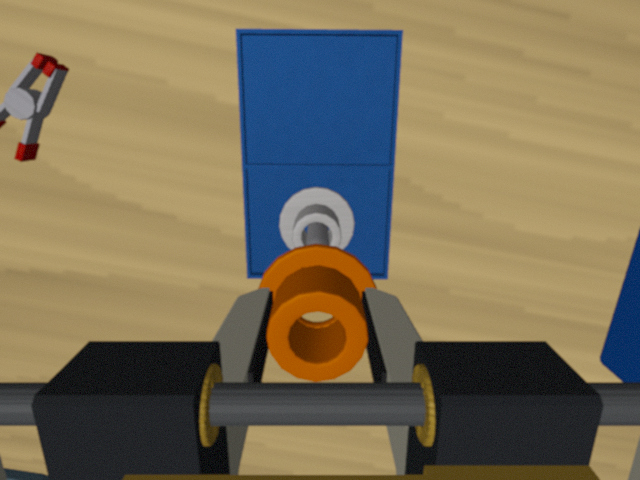

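View pics/s6.png

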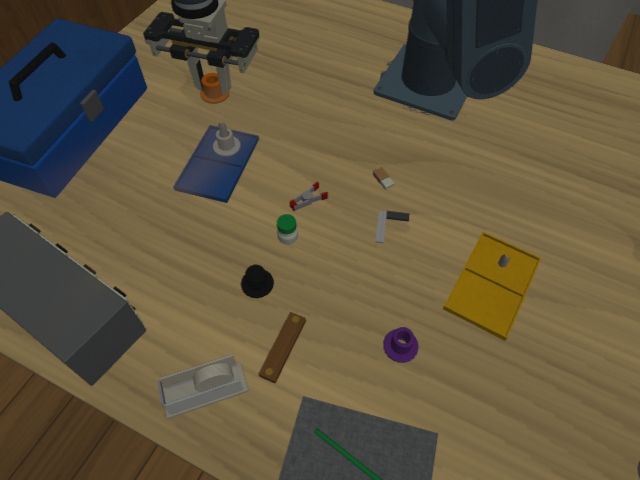

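The hub sits flat at (317,222) and the pulley is held upright (317,335). Lowering it.

Run:
```python
from h import *
x,y=411.5,-314.5
s=robot.move_linear([x,y,90],speed=90,f_stop=12); print(s,robot.current_tcp_pos().round(1),robot.current_contact_force().round(1))
if not s:
    s=robot.move_linear([x,y,53.5],speed=60,f_stop=12); print(s,robot.current_tcp_pos().round(1),robot.current_contact_force().round(1))
print(robot.current_t()); 
if s and robot.current_tcp_pos()[2]<58:
    robot.move_gripper(0.66); robot.move_linear([x,y,150],speed=200)
    c,sn=np.cos(.19),np.sin(.19)
    robot.move_ptp([x-38*c,y-38*sn,200],down(.19)); robot.sleep(.1)
    shot("s7","scene"); d=shot("w7"); save("w7",d); print(robot.current_t())
```

```text
False [ 411.8 -314.8   90.5] [-0.6 -0.7 -0.3]
True [ 411.1 -314.    54.3] [-0.9  0.3  3.3]
19.1
20.8833
```

View pics/w7.png

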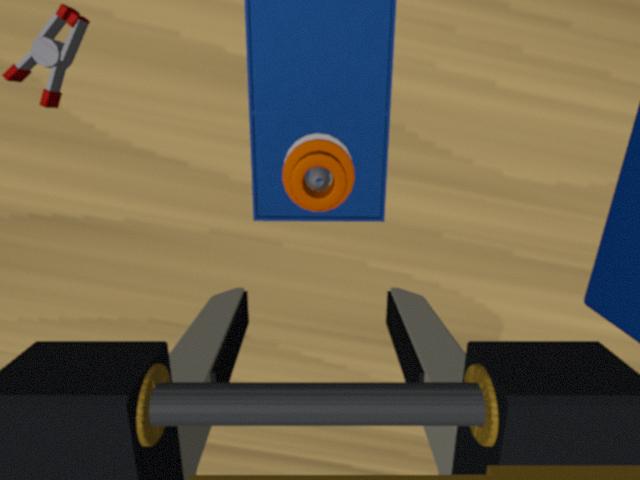

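View pics/s7.png

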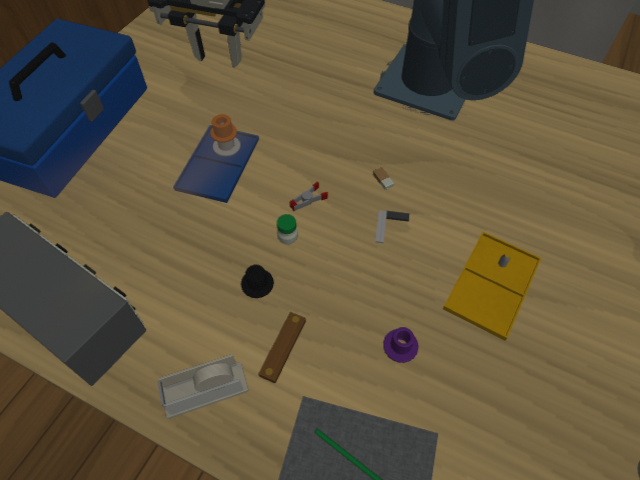

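The pulley is on the hub with the spigot tip visible at (318,180). Jar next.

Run:
```python
from h import *
pick(555.5,-82,10,.19,pre=0.9,lift=90)
x,y=502.6,-297.4
robot.move_ptp([x,y,90],down(.19)); robot.sleep(.1)
print(robot.current_tcp_pos().round(1),robot.current_contact_force().round(1))
s=robot.move_linear([x,y,14],speed=70,f_stop=10); print(s,robot.current_tcp_pos().round(1))
robot.move_gripper(0.6); robot.move_linear([x,y,130],speed=200)
robot.move_ptp([630,-90,170],down(.19)); robot.sleep(.1)
shot("s8","scene"); d=shot("w8"); save("w8",d); print(robot.current_t(),robot.current_tcp_pos().round(1),w2pix(d,[670,-82,40]))
```

```text
down False [555.8 -82.1  10.2]
w 38.71754533064576 t 24.1583
[ 502.9 -295.4   89.5] [ 0.1  0.1 -1.7]
True [ 502. -297.   15.]
29.0667 [629.4 -91.7 169.6] (np.float64(313.7473280197264), np.float64(174.37989848488115))
```

View pics/w8.png

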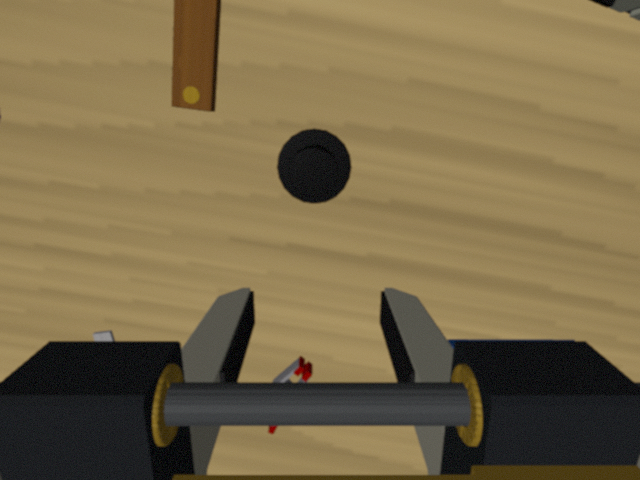

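View pics/s8.png

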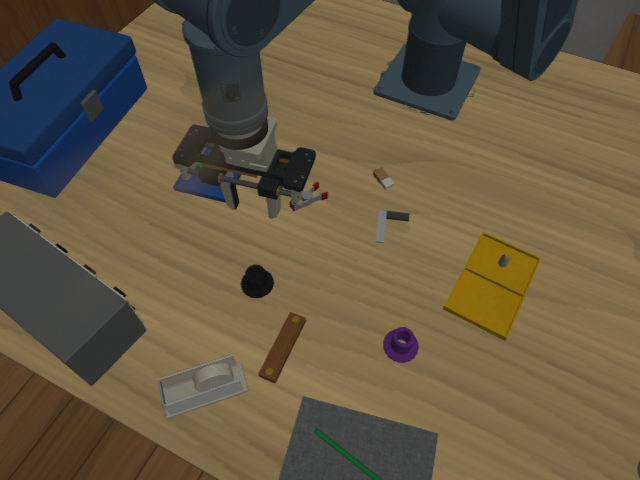

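Run:
```python
from h import *
import pickle
d=pickle.load(open("pics/w8.pkl","rb")); print("cap",pix2w(d,314.2,166,6)[:2])
pick(460.5,-90.2,3,-.5,pre=0.65,lift=80)
x,y=522.8,297.5
robot.move_ptp([x,y,80],down(-1.64)); robot.sleep(.1)
print(robot.current_tcp_pos().round(1),robot.current_contact_force().round(1),robot.current_qpos().round(2))
shot("s9","scene"); shot("w9"); shot("t9","top")
```

```text
cap [671.97719455 -81.73947526]
down False [460.8 -90.3   3.2]
w 22.52941847103677 t 31.575
[522.9 297.3  80. ] [-0.4 -1.4 -0.8] [ 0.33  0.47  1.58 -0.    1.09 -2.74]
```

View pics/w9.png

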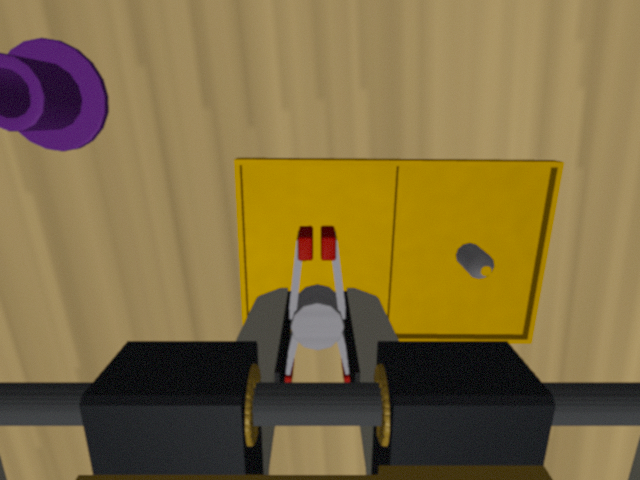

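View pics/s9.png

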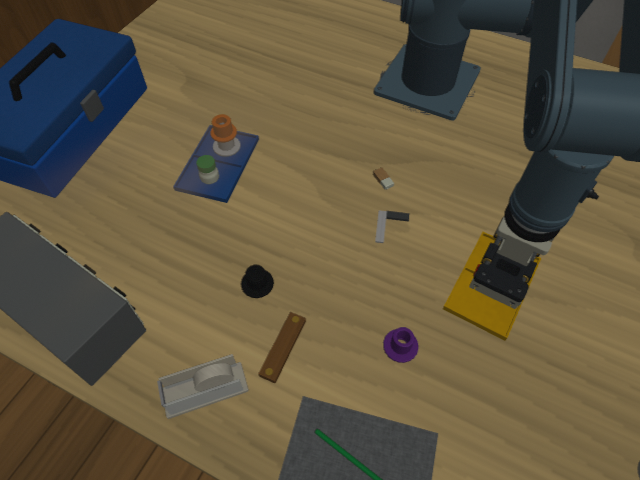

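The jar stands in the blue bay (207,168 in the scene view) and the clamp is held level over the yellow bay. Lowering it.

Run:
```python
from h import *
x,y=522.8,297.5
s=robot.move_linear([x,y,7.5],speed=60,f_stop=8); print(s,robot.current_tcp_pos().round(1))
robot.move_gripper(0.42); robot.move_linear([x,y,90],speed=180)
robot.move_ptp([392,306.7,170],down(-.07)); robot.sleep(.1)
d=shot("w10"); save("w10",d); print(robot.current_t(),robot.current_tcp_pos().round(1),w2pix(d,[430,304,33]))
cv2.imwrite("pics/w10z.png",cv2.resize(d["img"][120:240,237:397],None,fx=5,fy=5,interpolation=2))
```

```text
True [522.4 297.3   8.2]
42.3167 [392.  306.7 170. ] (np.float64(316.97651001087763), np.float64(178.3075407794192))
```

View pics/w10.png

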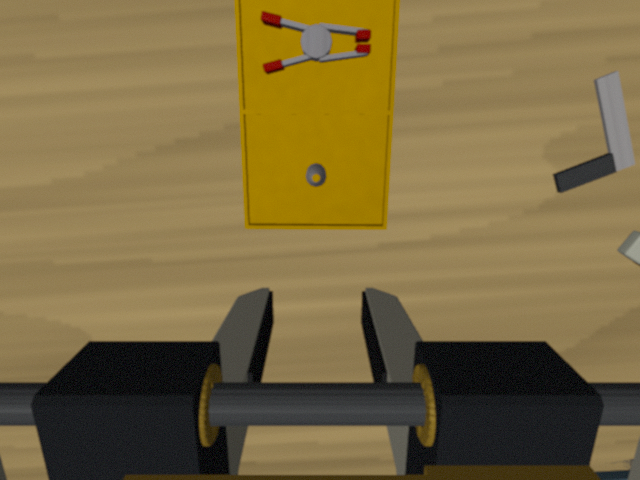

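View pics/w10z.png

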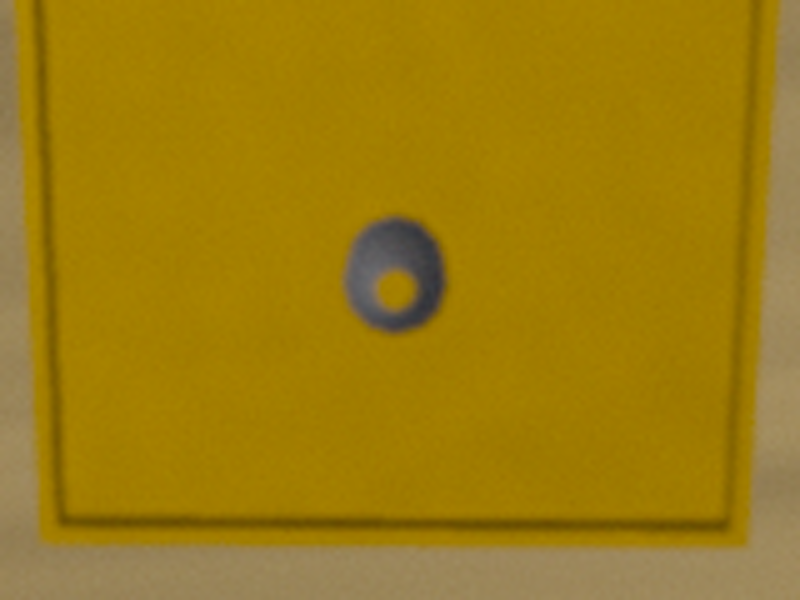

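The clamp lies flat in the yellow bay (316,42), and the spigot is confirmed at about (430,304). Cap next.

Run:
```python
from h import *
pick(671,-81.7,10,-.07,pre=1.0,lift=90)
x,y=430,304.3
robot.move_ptp([x,y,90],down(-.07)); robot.sleep(.1)
print(robot.current_tcp_pos().round(1),robot.current_contact_force().round(1)); shot("s11","scene")
s=robot.move_linear([x,y,45],speed=80,f_stop=12); print(s,robot.current_tcp_pos().round(1))
if not s:
    s=robot.move_linear([x,y,13.5],speed=60,f_stop=12); print(s,robot.current_tcp_pos().round(1))
    if s and robot.current_tcp_pos()[2]<18:
        robot.move_gripper(0.62); robot.move_linear([x,y,120],speed=200)
        robot.move_ptp([392,306.7,170],down(-.07)); robot.sleep(.1)
        d=shot("w12");save("w12",d);cv2.imwrite("pics/w12z.png",cv2.resize(d["img"][120:240,237:397],None,fx=5,fy=5,interpolation=2))
print(robot.current_t())
```

```text
down False [671.4 -81.8  10.3]
w 34.96398151325686 t 46.675
[431.  303.6  89.9] [-0.  -0.6 -0.4]
False [430.2 304.4  45.1]
True [429.5 304.1  13.2]
52.0
```

View pics/w12.png

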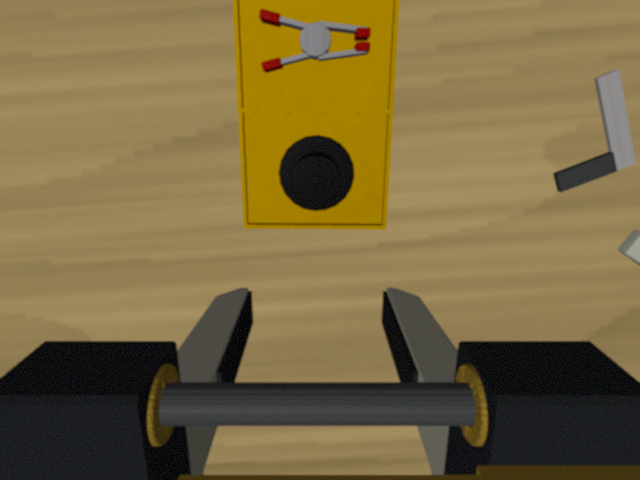

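Run:
```python
from h import *
robot.move_ptp([300,0,300],down(0)); robot.sleep(.2)
t=shot("t13","top"); s=shot("s13","scene"); save("t13",t); save("s13",s)
cv2.imwrite("pics/f1.png",np.hstack([cv2.resize(s["img"][105:215,165:275],None,fx=3.6,fy=3.6,interpolation=2),cv2.resize(s["img"][220:340,435:545],None,fx=3.3,fy=3.3,interpolation=2)]))if 0 else None
cv2.imwrite("pics/f1.png",np.hstack([cv2.resize(s["img"][105:215,165:275],(396,396),interpolation=2),cv2.resize(s["img"][230:340,435:545],(396,396),interpolation=2)]))
cv2.imwrite("pics/f2.png",np.hstack([cv2.resize(t["img"][235:340,425:530],(396,396),interpolation=2),cv2.resize(t["img"][230:335,145:250],(396,396),interpolation=2)]))
B=lambda x,y,z:[411.3+x*np.cos(.19)-y*np.sin(.19),-314.7+x*np.sin(.19)+y*np.cos(.19),z]
for n,p in dict(pul=B(0,0,81),fl=B(0,0,51),jar=B(93,0,55),cap=[430,304.3,45],capfl=[430,304.3,11],cl=[522.8,297.5,25]).items():
    a=w2pix(s,p);b=w2pix(t,p);q=396/110;r=396/105
    o=(165,105) if n in('pul','fl','jar') else (435,230); o2=(425,235) if n in('pul','fl','jar') else (145,230)
    print(n,"f1",[round((a[i]-o[i])*q) for i in(0,1)],"f2",[round((b[i]-o2[i])*r) for i in(0,1)])
print(robot.current_t())
```

```text
pul f1 [201, 58] f2 [222, 276]
fl f1 [209, 96] f2 [205, 277]
jar f1 [144, 206] f2 [169, 109]
cap f1 [264, 82] f2 [137, 262]
capfl f1 [244, 118] f2 [155, 263]
cl f1 [187, 244] f2 [166, 100]
53.6
```

View pics/f1.png

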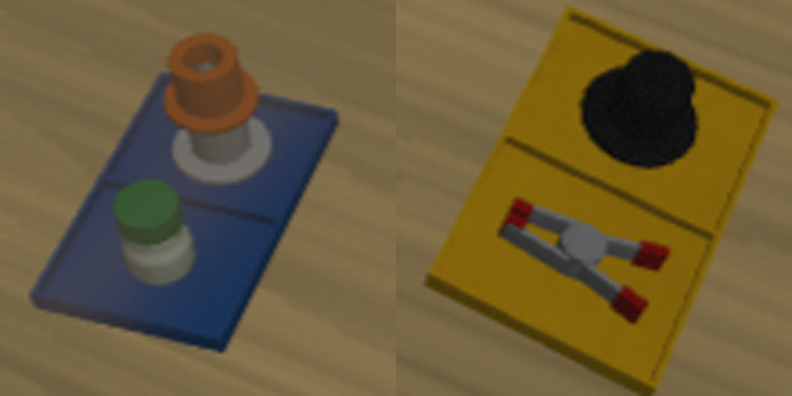

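View pics/f2.png

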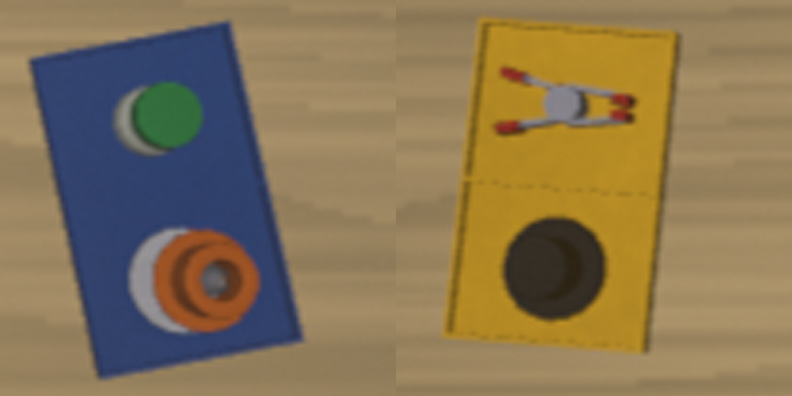

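All pieces are where they should be: the pulley rim is at (204,57) against a predicted (201,58), and the cap top at (264,80) against (264,82).

Run:
```python
from bench import robot
robot.hand_in(); print(robot.current_t())
```

```text
the job is handed in; nothing more can be done
the job is handed in; nothing more can be done
```

Both kits are made up, and I handed the job in at about 54 s of the 128 s allowed.

- **Blue tray:** the aluminium hub is seated on the spigot, the orange pulley sits on top of it, and the jar stands upright in the bay.
- **Yellow tray:** the black cap is seated on the spigot, and the clamp lies flat in the bay.

**Checks:** In the last scene and top pictures, the pulley and cap tops lie within about 1 px of where fully seated parts should appear, about 2 mm or less. The jar and clamp are near the middle of their bays and flat. The gripper was empty and clear of everything.

**Disagreements:**
- The cap's lowering stopped at TCP height 13.2 mm, where I expected about 15 mm. That may be a small slip in the grip; the pictures still show the cap home.
- The cameras differed by about 2–4 mm on part positions. I relied mainly on the wrist view, and every part went on without catching.

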